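# Magnet on: clamp a lathe jaw on the magnetic chuck

## Task

The stepped lathe jaw on the magnetic chuck is to be held for grinding. With the magnet still off, gently bring the jaw snug against both rails of the chuck, its long side flush along the back rail and its end against the end rail; then throw the chuck's lever over until it drops home in its on detent, and leave everything else on the bench where it lies.

Things in the scene. Friction and masses are not known exactly. Their poses are not given: they have to be found in the camera images.
- mag_chuck: Permanent magnetic chuck fixed to the bench: grey steel block 150 (its x) x 240 (its y) x 72 mm high, fine brass lines across its flat top. Origin: centre of its underside, on the bench. Its +x side (far, long) carries the back rail, its +y end the end rail, its -y end the lever. A clamp lug 28 mm out, 14 mm high, stands at the foot of each long side.
- back_face (a point): Middle of the top edge of the back rail's inner face. The rail is a fixed steel strip 6 mm thick, 200 mm long in the chuck's y, screwed on the chuck's +x side; its inner face is the plane chuck x = +75 mm, and it stands 8 mm above the chuck's top face. Rigid: the jaw must not meet it with more than 20 N (slide it up at under 20 mm/s and stop by feel).
- end_face (a point): Middle of the top edge of the end rail's inner face. The rail is a fixed steel strip 6 mm thick, 120 mm long in the chuck's x, screwed on the chuck's +y end; its inner face is the plane chuck y = +120 mm, and it stands 8 mm above the chuck's top face. Rigid: no more than 20 N, met as slowly, here too.
- jaw_center (a point): Centre (22 mm up) of the loose lathe jaw lying on the chuck's top: bright steel, 96 mm long (its x), 34 mm wide (its y), 44 mm high at its +x end, stepping down to 33 and 22 mm (three steps, 32 mm each). 0.6 to 0.9 kg; 2 to 4 N slides it. Starts roughly along the chuck's y, high end towards the end rail. Snug in the corner its centre is at chuck x = 58, y = 72 mm.
- mag_lever (a joint): Lever angle, rad: 0 = off stop (leaning to the chuck's -x side, 30 degrees above level), 2.094 = on stop (same slope on the +x side, swung up and over). A ball detent 15 degrees inside each stop must be pushed past, with about 8 N square to the lever at the knob; between the two it stays where left (about 2 N moves it). Past the second it snaps home.
- lever_knob (a point): Centre of the bright steel ball knob (34 mm diameter) at the end of the lever's 13 mm rod, 120 mm from the lever's axis. It swings in the plane chuck y = -166 mm, 46 mm out from the chuck's end.
- lever_hub (a point): Point on the lever's axis (parallel to the chuck's y, 36 mm above the bench, chuck x = 0) in the plane in which rod and knob swing. The hub is 38 mm in diameter and reaches 58 mm out from the chuck's end.
- lathe_chuck: Bystander, fixed: three-jaw lathe chuck body, 200 mm diameter, 120 mm high, standing left of the magnetic chuck. Origin: centre of its underside.
- spare_jaw: Bystander: a second jaw of the same shape lying on the bench (not on the chuck). Origin: centre of its underside.
- socket: Bystander: steel socket standing upright, 46 mm diameter, 52 mm high. Origin: centre of its underside.
- cover: Bystander: brass cover disc, 90 mm diameter, 22 mm high. Origin: centre of its underside.
- tkey_a: Bystander: T-handle hex key lying flat, 175 mm long in x, handle 118 mm wide and 26 mm high at the -x end. Origin on the bench, about its middle.
- tkey_b: Bystander: the other T-handle hex key, same sizes.

How it is judged:
On the way, in this order (a step that is already met when the one before it is completed fails the run):
1. the jaw lies flat and snug in the corner of both rails (gaps under 1.5 mm, square within 1.4 degrees) while the lever is still off (x of jaw_center in the frame of mag_chuck above 0.0565 m and y of jaw_center in the frame of mag_chuck above 0.0705 m and angle between the x axis of jaw_center and the y axis of mag_chuck, either way round below 0.025 rad and angle between jaw_center's own z axis and vertical below 0.03 rad and value of joint mag_lever below 0.15 rad), for 0.2 s.
2. the lever is home in its on detent (value of joint mag_lever above 2.03 rad), for 0.2 s.
At the end, for the whole second after the job is handed in: The jaw lies flat and still on the chuck's top, snug in the corner (within 1.5 mm of both rails, square within 1.4 degrees), and the lever rests within 3.7 degrees of its on stop (x of jaw_center in the frame of mag_chuck between 0.0565 and 0.061 m and y of jaw_center in the frame of mag_chuck between 0.0705 and 0.075 m and z of jaw_center in the frame of mag_chuck below 0.097 m and angle between the x axis of jaw_center and the y axis of mag_chuck, either way round below 0.025 rad and angle between jaw_center's own z axis and vertical below 0.03 rad and linear speed of jaw below 0.01 m/s and value of joint mag_lever above 2.03 rad); the robot touches nothing.
It fails at once if the jaw is rammed against a rail (more than 20 N) (contact force between jaw and back_rail above 20 N or contact force between jaw and end_rail above 20 N).
It fails at once if another loose thing on the bench is moved by more than 20 mm (distance of any of spare_jaw, socket, cover, tkey_a, tkey_b from where it was at the start of the episode above 0.02 m).
It also fails if it takes over 72 s, if anything falls off the work surface, if the arm or the gripper's body presses on something with over 40 N, if the wrist force passes 120 N, or if a joint passes its speed limit or range.

## Robot

A 7-joint arm with a two-finger parallel gripper is mounted at the origin on the work surface. World frame = base frame: x ahead of the robot, y to its left, z up, the work surface at z = 0. Lengths are in m, angles in rad, forces in N, time in s.
With the tool pointing down it reaches from about 0.425 to 0.925 m from the base axis. Payload 6.8 kg.
Tool frame: the origin (TCP) lies midway between the tips of the shut fingers; the grasp point (between the pads) lies 19 mm behind it; z points along the fingers, y is the line along which they close (so a half turn about z gives the same grasp; the last joint's range is limited). The gripper opens to 85 mm and grips with 20 to 120 N. Pads are 22 mm wide; open, the fingers measure 114 mm over their backs; the gripper's body (76 mm by 85 mm) begins 54 mm behind the grasp point. The pads swing forward as they close: fully open they stand 13 mm farther back than shut.
Start: joints at [-1.296, 0.477, 0.022, 1.555, -0.011, 1.109, -0.083], TCP at [0.252, 0.626, 0.231] pointing down, gripper open.
Joint ranges: [-2.96, 2.96], [-0.34, 2.1], [-1.41, 1.46], [0.24, 2.44], [-1.37, 4.51], [0.17, 1.92], [-2.96, 2.96]. Speed limits (rad/s): [2.39, 2.39, 3.14, 3.14, 3.14, 3.14, 3.14].

## Interface

Orientations are given as a rotation vector (axis times angle).
In Python, from bench import r gives the robot as it stands. The module is installed in compiled form; this text tells all that it offers.
- The arm moves only by the tool apply_moves, never from a script. Its argument "rows" is a list of rows, each a list of 6 numbers: the shift along the tool's x, y, z scaled (see below), then the turn, a rotation vector about the tool's x, y, z scaled (see below). A call has 1 to 5 rows; each row is the pose to reach, as a shift and turn from the pose commanded when the call began, along the tool's axes at that moment; what a row does not reach only later rows make up. The controller multiplies each number of a shift by 0.25 m and each number of a turn by 90 degrees. A row lasts 1/8 s, in which the tool goes at most 62.5 mm and 10.7 degrees, less where a joint would pass 70% of its speed; a pose out of reach is approached as far as the arm can. A call with a number of a shift or a turn outside -1 to 1 is refused whole. A call with a gripper value outside its range is refused whole. "claw" is the opening, from 0 (shut) to 1 (fully open), set as the call begins (left out, the last holds). The fingers move at their own pace and stop on an object; "newtons" is the grip in N (left out, the last holds). Time passes only in rows, so rows that repeat a pose let the fingers close. It gives the time, the measured TCP pose, the force, the opening and the grip force at its end, in the units of the state.
- r.get_obs(): the state, without advancing time (a new reading comes with each control period).
- r.grab_frame(name): name is "scene" or "top"; returns a dict with "pixels" (400x640x3 uint8, red, green, blue), "intrinsics" (3x3 intrinsics, pixels), "dist" ([k1, k2, p1, p2, k3] as OpenCV has them; the pictures are not rectified), "eye" and "attitude" of the camera in the world. Camera axes: x right, y up, looking along -z (the intrinsics and any distortion apply to the point x, -y, -z); pixel columns grow to the right and rows downward; lengths in m; the calibration is good to about 2 mm. A picture is of the moment at which its call begins. There is no depth.
- r.hand_in(): hands the job in; it is judged then, once.
Trained networks look in a picture, given as the dict that the camera call returned (one of the last four; its "shot" number tells which), for a name from the list of things; names that differ only in an ending like _2 or _b are one class to them, and where a whole thing is asked for, a point or a joint stands for the part that bears it (a point fixed in the world has none). Each returns a list of dicts, best first, with "conf" (0 to 1); they miss things now and then, are a little off and sometimes report something else, mostly with a low value. They report only what shows in the picture. A call takes as long as a camera call.
- r.search_frame(picture, thing): "rect" ([left, top, width, height] in pixels, round what is visible of it).
- r.outline_of(picture, thing): "pixels" (400x640 bool, what is visible of it) and "rect" ([left, top, width, height] in pixels, round what is visible of it).
- r.landmark_of(picture, thing): "point" ([column, row] in pixels: a listed point, or the origin of a listed thing).
The state is a dict: "clock": time; "joints": joint angles; "qvel": joint speeds; "tau": joint torques, N m; "tcp_pos": TCP position; "orientation": TCP orientation; "contact_force": force on the tool from outside, world axes, zero at the start; "moment": the same for the moment, N m; "grip_width": finger opening in m; "gripper_force": force on a finger pad.
Only numpy, scipy, OpenCV 4.12 (cv2) and the standard library are available. Lean on these libraries where they do the work, as an engineer would, in place of code of your own. Each camera call takes 0.05 s, during which the arm holds its last target. There are 200 camera calls.

## Working session

There is one attempt and no reset: what is moved stays moved. The work goes in short steps, Python scripts to look and compute and a tool call to move; the robot and the scene stay as the last step left them, time stands still between calls to the robot, and variables do not carry over. Pictures are saved under pics/ and viewed, at most 11 in all, crops included, and the job is handed in when it is done.

Besides the shell and the picture viewer there is one more tool, called after "Call:" in YAML: its name, and indented under it one key for each argument. apply_moves: Moves the arm, as the interface text tells. Its arguments: {"type":"object","properties":{"rows":{"type":"array","items":{"type":"array","items":{"type":"number"}}},"claw":{"type":"number"},"newtons":{"type":"number"}},"required":["rows"]}

```bash
mkdir -p pics; cat > h.py <<'E'
from bench import r
import numpy as np, cv2
from scipy.spatial.transform import Rotation as R
def ray(f,px):
    u=cv2.undistortPoints(np.array([[px]],float),np.array(f['intrinsics'],float),np.array(f['dist'],float))[0,0]
    a=np.array(f['attitude'],float)
    M=a if a.shape==(3,3) else (R.from_rotvec(a).as_matrix() if a.size==3 else R.from_quat(a).as_matrix())
    return np.array(f['eye'],float), M@np.array([u[0],-u[1],-1.])
def onz(f,px,z):
    e,d=ray(f,px); return e+d*(z-e[2])/d[2]
def save(f,n): cv2.imwrite('pics/'+n,f['pixels'][:,:,::-1])
E
python3 - <<'E'
from h import *
o=r.get_obs(); print({k:np.round(v,3) for k,v in o.items()})
Z=dict(mag_chuck=0,back_face=.08,end_face=.08,jaw_center=.094,lever_hub=.036,lever_knob=.096,lathe_chuck=0,spare_jaw=0,socket=0,cover=0,tkey_a=0)
for n in('scene','top'):
    f=r.grab_frame(n); save(f,n+'0.png'); print(n,np.round(f['eye'],3),np.round(f['attitude'],3))
    for t,z in Z.items():
        for l in r.landmark_of(f,t)[:2]: print(t,np.round(l['conf'],2),np.round(l['point'],1),np.round(onz(f,l['point'],z),4))
E
```

```text
{'clock': np.float64(0.0), 'joints': array([-1.296,  0.478,  0.022,  1.556, -0.012,  1.109, -0.083]), 'qvel': array([-0.003, -0.001, -0.001,  0.   , -0.001,  0.001, -0.001]), 'tau': array([-1.0000e-03, -5.9645e+01,  1.6080e+00, -2.8121e+01,  1.2000e-02,
        9.0000e-03,  0.0000e+00]), 'tcp_pos': array([0.252, 0.626, 0.23 ]), 'orientation': array([-5.980e-01, -3.084e+00,  3.000e-03]), 'contact_force': array([ 0.782,  0.37 , -0.678]), 'moment': array([0.03 , 0.072, 0.006]), 'gripper_force': np.float64(0.0), 'grip_width': np.float64(0.085)}
scene [ 0.91  -0.542  1.287] [0.507 0.151 0.536]
mag_chuck 0.6 [329.1 219.8] [0.5404 0.0564 0.    ]
back_face 0.85 [352.2 215.1] [0.6096 0.0644 0.08  ]
end_face 0.55 [355.6 177.6] [0.5566 0.1752 0.08  ]
jaw_center 0.75 [330.4 206. ] [0.5482 0.0511 0.094 ]
lever_hub 0.59 [289.8 256.6] [ 0.5191 -0.1121  0.036 ]
lever_knob 0.9 [259.7 225.7] [ 0.4195 -0.0994  0.096 ]
lathe_chuck 0.95 [407.2 132.2] [0.5875 0.4586 0.    ]
spare_jaw 0.6 [336.1 122.2] [0.3718 0.3762 0.    ]
socket 0.71 [379.4 252.6] [0.7144 0.0404 0.    ]
socket 0.7 [318.3 172. ] [0.4255 
[... 456 characters left out ...]
2 0.0496 0.08  ]
jaw_center 0.66 [312.5 197.3] [0.5399 0.0413 0.094 ]
lever_hub 0.88 [361.6 208. ] [ 0.5177 -0.113   0.036 ]
lever_hub 0.33 [447.9 178.7] [ 0.6178 -0.3824  0.036 ]
lever_knob 0.6 [358.  241.5] [ 0.4104 -0.0982  0.096 ]
lathe_chuck 0.56 [179.7 184.9] [0.5802 0.4695 0.    ]
lathe_chuck 0.38 [308.9 200.8] [0.5401 0.0529 0.    ]
spare_jaw 0.88 [203.7 249.5] [0.3757 0.3816 0.    ]
spare_jaw 0.2 [311.1 146.9] [ 0.7166  0.0507 -0.    ]
socket 0.51 [268.6 239.3] [0.4135 0.1775 0.    ]
cover 0.71 [446.2 248.8] [ 0.3992 -0.3856  0.    ]
cover 0.25 [358.5 243.3] [ 0.4087 -0.1083  0.    ]
tkey_a 0.95 [311.6 148.5] [0.7113 0.049  0.    ]
tkey_a 0.79 [450.  175.3] [ 0.6352 -0.3987  0.    ]
```

View pics/scene0.png

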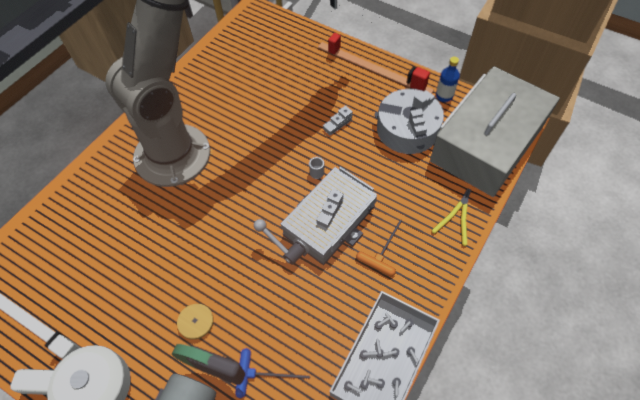

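View pics/top0.png

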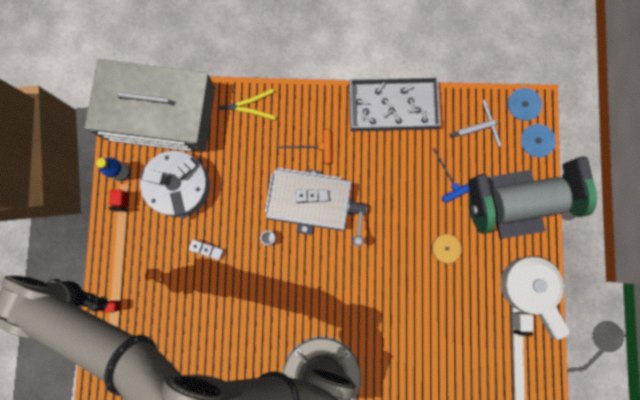

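Both views show the chuck around scene (329,215) / top (309,198). The jaw is on its top, the knob is at top (358,241) on the robot side, and the socket is just to its left. Next I'll measure the chuck and jaw yaw.

```bash
cat >> h.py <<'E'
def proj(f,P):
    a=R.from_rotvec(np.array(f['attitude'],float)).as_matrix()
    c=(np.atleast_2d(P)-np.array(f['eye']))@a
    return cv2.projectPoints(c*[1,-1,-1],np.zeros(3),np.zeros(3),np.array(f['intrinsics'],float),np.array(f['dist'],float))[0][:,0]
def ch(p,x,y,z): # chuck pose p=(x,y,yaw) -> world
    c,s=np.cos(p[2]),np.sin(p[2]); return np.array([p[0]+c*x-s*y,p[1]+s*x+c*y,z])
E
python3 - <<'E'
from h import *
from scipy.optimize import least_squares
th=np.pi/6
pts=dict(mag_chuck=(0,0,0),back_face=(.075,0,.08),end_face=(0,.12,.08),lever_hub=(0,-.166,.036),lever_knob=(-.104,-.166,.096))
F=[];ob=[]
for n in('scene','top'):
    f=r.grab_frame(n);F.append(f)
    for t,q in pts.items():
        for l in r.landmark_of(f,t)[:2]:ob.append((f,q,l['point'],l['conf'],t))
def res(p):
    return np.concatenate([(proj(f,ch(p,*q))[0]-px) for f,q,px,c,t in ob])
s=least_squares(res,[.535,.054,-.13],loss='soft_l1'); p=s.x;print('chuck',p)
print(np.round(res(p).reshape(-1,2),1).tolist())
ims=[]
for f in F:
    for t in('jaw_center','mag_chuck'):
        for m in r.outline_of(f,t)[:2]:
            cs=max(cv2.findContours(m['pixels'].astype('uint8'),0,1)[0],key=cv2.contourArea)
            rc=cv2.minAreaRect(cs); print(t,m['conf'],rc)
            print(np.round([onz(f,b,.1 if t[0]=='j' else .072)[:2] for b in cv2.boxPoints(rc)],4).tolist())
    u,v=proj(f,[.535,.03,.07])[0].astype(int)
    S=5; w=78;h=56
    im=cv2.resize(f['pixels'][v-h:v+h,u-w:u+w],None,fx=S,fy=S,interpolation=cv2.INTER_CUBIC)
    C=[(-.075,-.12),(.075,-.12),(.075,.12),(-.075,.12)]
    q=(proj(f,[ch(p,*c,.072) for c in C])-[u-w,v-h]+.5)*S
    cv2.polylines(im,[q.astype(int)],True,(255,0,0),1)
    cv2.imwrite('pics/c%d.png'%len(ims),im[:,:,::-1]);ims.append((u-w,v-h))
print(ims); np.save('p.npy',p)
E
```

```text
chuck [ 0.54134775  0.06199078 -0.09448266]
[[0.5, -3.7], [-3.5, 2.3], [1.3, -3.2], [3.1, 0.7], [36.2, 8.4], [-136.7, -78.5], [2.7, 3.2], [-0.6, 0.5], [0.5, -45.9], [-3.0, 0.7], [0.1, -2.4], [48.7, 63.4]]
jaw_center 0.74 ((330.3000183105469, 208.4000244140625), (16.099689483642578, 38.9075813293457), 26.56505012512207)
[[0.5395, -0.0166], [0.5223, 0.101], [0.5682, 0.1016], [0.5835, -0.0151]]
jaw_center 0.29 ((377.60186767578125, 245.04339599609375), (40.09468460083008, 55.98492431640625), 7.815293312072754)
[[0.6979, -0.0808], [0.6352, 0.0687], [0.7337, 0.1091], [0.7902, -0.0417]]
mag_chuck 0.81 ((321.9230651855469, 220.8846435546875), (74.607177734375, 120.36993408203125), 56.30992889404297)
[[0.3854, -0.0963], [0.5064, 0.2378], [0.7074, 0.1165], [0.5805, -0.1873]]
jaw_center 0.89 ((311.5, 195.5), (13.0, 31.0), 90.0)
[[0.563, 0.0918], [0.5656, -0.0017], [0.5261, -0.0027], [0.5236, 0.0906]]
jaw_center 0.39 ((205.80001831054688, 249.1000213623047), (32.57145690917969, 11.700427055358887), 18.43494987487793)
[[0.3728, 0.4053], [0.406, 0.3962], [0.3779, 0.3028], [0.3449, 0.3122]]
mag_chuck 0.65 ((317.51416015625, 203.24453735351562), (105.28433990478516, 65.0918960571289), 12.633360862731934)
[[0.4578, 0.2021], [0.6557, 0.166], [0.5923, -0.1526], [0.3965, -0.1119]]
[(np.int64(244), np.int64(157)), (np.int64(238), np.int64(143))]
```

View pics/c0.png

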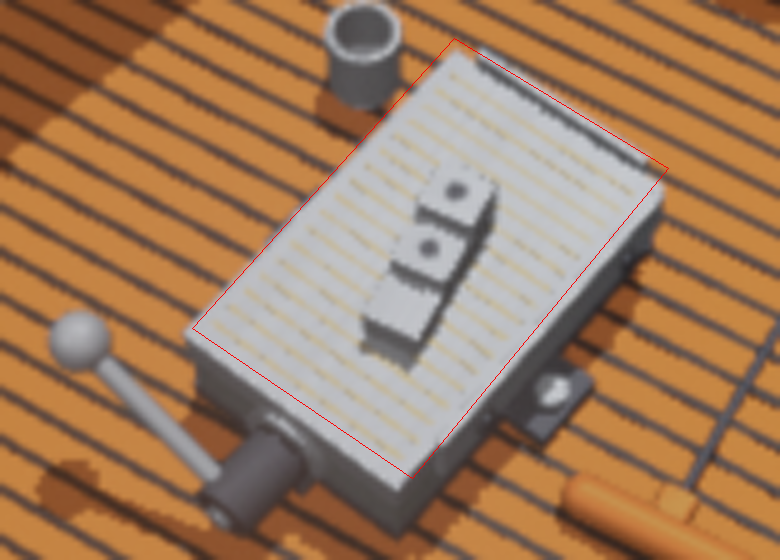

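View pics/c1.png

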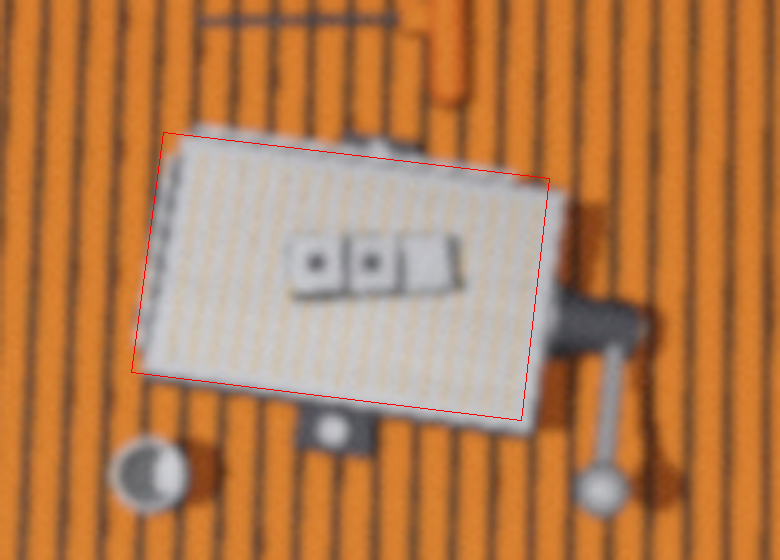

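The crops show the fitted chuck outline (red) is about 3 px off. The chuck corners are clear: c1 (145,378), (530,433), (562,190); c0 (402,490), (188,332), (455,45). The jaw's steps are clear too, so I'll refit from these edges.

```bash
cat > fit.py <<'E'
from h import *
from scipy.optimize import least_squares
F=[r.grab_frame('scene'),r.grab_frame('top')]; off=[(244,157),(238,143)]
px=lambda i,c:(np.array(c)/5+off[i]-.5+.1)
K=(-.1039,-.166,.096)
ck=[(1,(145,378),(-.075,.12,.072)),(1,(530,433),(-.075,-.12,.072)),(1,(562,190),(.075,-.12,.072)),(1,(601,490),K),
(0,(402,490),(.075,-.12,.072)),(0,(188,332),(-.075,-.12,.072)),(0,(455,45),(-.075,.12,.072)),(0,(80,340),K)]
jk=[(1,(290,235),(.048,.0)),]
h,m,l=.116,.105,.094
jk=[(1,(290,235),(.048,-.017,h)),(1,(292,293),(.048,.017,h)),(1,(403,237),(-.016,-.017,l)),(1,(452,237),(-.048,-.017,l)),(1,(455,290),(-.048,.017,l)),(1,(343,235),(.016,-.017,h)),(1,(343,290),(.016,.017,h)),
(0,(498,187),(.048,-.017,h)),(0,(470,228),(.016,-.017,h)),(0,(417,205),(.016,.017,h)),(0,(363,312),(-.048,.017,l)),(0,(410,340),(-.048,-.017,l)),(0,(442,278),(.016-.032,-.017,m))]
for nm,k,g in(('chuck',ck,[.535,.054,-.13]),('jaw',jk,[.545,.045,1.57])):
    def res(p,k=k): return np.concatenate([proj(F[i],ch(p,*q))[0]-px(i,c) for i,c,q in k])
    s=least_squares(res,g,loss='soft_l1'); print(nm,s.x,np.degrees(s.x[2])); print(np.round(s.fun.reshape(-1,2),1).tolist())
    np.save(nm+'.npy',s.x)
E
python3 fit.py; python3 - <<'E'
from h import *
c=np.load('chuck.npy');j=np.load('jaw.npy')
d=R.from_euler('z',-c[2]).apply([*(j[:2]-c[:2]),0]);print('jaw in chuck',d,np.degrees(j[2]-c[2])-90)
print('knob',ch(c,-.1039,-.166,.096)); o=r.get_obs();print(R.from_rotvec(o['orientation']).as_matrix().round(3))
E
```

```text
chuck [ 0.53934868  0.05523039 -0.1172364 ] -6.717150709298657
[[-1.1, -1.4], [-0.2, -1.1], [0.1, -0.7], [0.0, -1.2], [-1.3, -0.8], [-1.6, -0.1], [-0.9, -0.0], [-0.3, 0.1]]
jaw [0.546786   0.04322782 1.62378845] 93.036224793511
[[0.1, -0.8], [-0.0, -1.1], [-1.1, -0.7], [-0.4, -0.9], [-0.6, -0.4], [0.2, -1.0], [0.5, -0.7], [-0.9, -1.1], [-0.8, -0.3], [-1.3, -0.9], [-1.8, -0.0], [-0.1, -0.3], [-0.8, 0.8]]
jaw in chuck [ 0.00879019 -0.01105025  0.        ] 9.75337550280966
knob [ 0.41674519 -0.09747716  0.096     ]
[[-0.928  0.373 -0.   ]
 [ 0.373  0.928 -0.   ]
 [ 0.    -0.    -1.   ]]
```

```bash
cat >> h.py <<'E'
def Rt(yaw,tilt=0): # tool y along world angle yaw (deg), z down; tilt deg about tool y
    y=np.radians(yaw); Y=np.array([np.cos(y),np.sin(y),0]); Z=np.array([0,0,-1.]); X=np.cross(Y,Z)
    return R.from_matrix(np.array([X,Y,Z]).T)*R.from_euler('y',tilt,degrees=True)
def plan(wps,o=None):
    o=o or r.get_obs(); p=np.array(o['tcp_pos']);q=R.from_rotvec(o['orientation'])
    for pos,yaw,*t in wps:
        g=Rt(yaw,*t); s=q.inv().apply(np.array(pos)-p)/.25; w=(q.inv()*g).as_rotvec()/(np.pi/2)
        print(np.round(np.r_[s,w],3).tolist()); p,q=np.array(pos),g
E
python3 -c "
from h import *
plan([((.36,.43,.23),41),((.47,.21,.23),16),((.548,.043,.2),3)])"
```

```text
[-0.693, -0.567, 0.005, -0.0, -0.0, 0.301]
[-0.953, -0.245, 0.0, 0.0, 0.0, 0.278]
[-0.728, 0.116, 0.12, 0.0, 0.0, 0.144]
```

Call:
apply_moves:
  rows:
    - [-0.693,-0.567,0,0,0,0.3]
    - [-0.693,-0.567,0,0,0,0.3]
    - [-0.693,-0.567,0,0,0,0.3]
    - [-0.693,-0.567,0,0,0,0.3]
    - [-0.693,-0.567,0,0,0,0.3]
  claw: 0.8

```text
clock: 2.72
tcp_pos: [0.3622, 0.4267, 0.2317]
orientation: [1.309, 2.855, -0.0]
contact_force: [-0.5, 0.6, 0.6]
grip_width: 0.0682
gripper_force: 0.0
```

Call:
apply_moves:
  rows:
    - [-0.95,-0.245,0,0,0,0.278]
    - [-0.95,-0.245,0,0,0,0.278]
    - [-0.95,-0.245,0,0,0,0.278]
    - [-0.95,-0.245,0,0,0,0.278]
    - [-0.95,-0.245,0,0,0,0.278]

```text
clock: 3.35
tcp_pos: [0.4717, 0.2069, 0.2317]
orientation: [1.898, 2.502, 0.0]
contact_force: [0.1, 0.7, 0.2]
grip_width: 0.0684
gripper_force: 0.0
```

Call:
apply_moves:
  rows:
    - [-0.728,0.116,0.12,0,0,0.144]
    - [-0.728,0.116,0.12,0,0,0.144]
    - [-0.728,0.116,0.12,0,0,0.144]
    - [-0.728,0.116,0.12,0,0,0.144]
    - [-0.728,0.116,0.12,0,0,0.144]

```text
clock: 3.98
tcp_pos: [0.5479, 0.0459, 0.201]
orientation: [-2.158, -2.282, -0.0]
contact_force: [0.4, 0.8, -0.4]
grip_width: 0.0685
gripper_force: 0.0
```

```bash
python3 - <<'E'
from h import *
plan([((.547,.043,.115),3),((.547,.043,.084),3)])
f=r.grab_frame('scene')
u,v=330,200
cv2.imwrite('pics/d0.png',cv2.resize(f['pixels'][v-60:v+60,u-75:u+75],None,fx=5,fy=5,interpolation=cv2.INTER_CUBIC)[:,:,::-1])
E
```

```text
[-0.012, -0.004, 0.344, -0.0, -0.001, 0.002]
[0.0, 0.0, 0.124, 0.0, 0.0, 0.0]
```

View pics/d0.png

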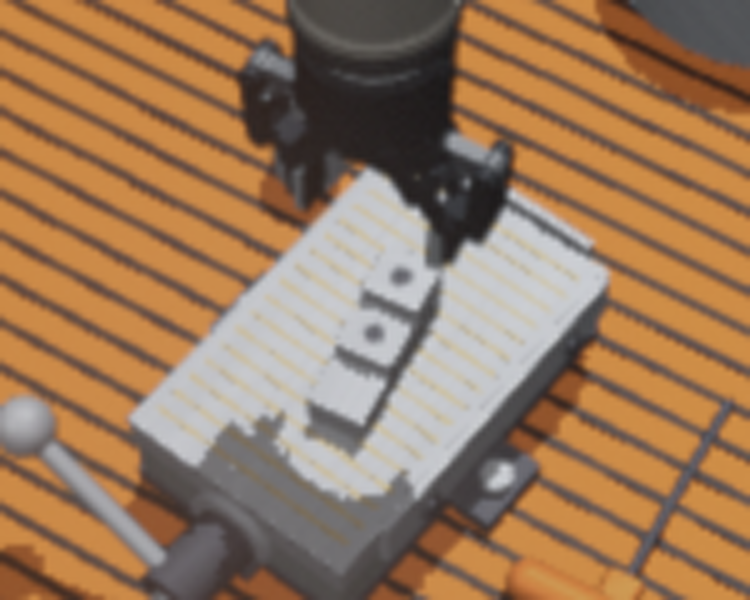

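The fingers straddle the jaw line with clear space on both sides, so I'm descending and gripping gently.

Call:
apply_moves:
  rows:
    - [-0.012,-0.004,0.24,0,0,0]
    - [-0.012,-0.004,0.42,0,0,0]
    - [-0.012,-0.004,0.468,0,0,0]
    - [-0.012,-0.004,0.468,0,0,0]

```text
clock: 4.53
tcp_pos: [0.5472, 0.0421, 0.0846]
orientation: [-2.158, -2.282, -0.0]
contact_force: [-0.2, -0.6, -0.1]
grip_width: 0.0683
gripper_force: 0.0
```

Call:
apply_moves:
  rows:
    - [0,0,0,0,0,0]
    - [0,0,0,0,0,0]
    - [0,0,0,0,0,0]
    - [0,0,0,0,0,0]
    - [0,0,0,0,0,0]
  claw: 0.3
  newtons: 20

```text
clock: 5.15
tcp_pos: [0.5483, 0.0411, 0.0859]
orientation: [2.16, 2.28, 0.004]
contact_force: [-1.2, 0.4, 8.8]
grip_width: 0.0337
gripper_force: 20.1
```

```bash
python3 - <<'E'
from h import *
o=r.get_obs(); print(o['grip_width'],o['gripper_force'],o['contact_force'],o['tcp_pos'])
c=np.load('chuck.npy')
for d in(.0,): plan([(ch(c,.045,-.011,.084),-6.7)])
E
```

```text
0.03369140776536409 20.061386302113533 [-1.1917746   0.4470607   8.84121137] [0.54831485 0.04105325 0.08594149]
[-0.015, 0.137, 0.008, 0.002, -0.001, 0.109]
```

The grip holds (33.7 mm). The 9 N vertical load will be relieved by lifting 1 mm. Next I square the jaw to the chuck and carry it near the corner.

Call:
apply_moves:
  rows:
    - [0,0,-0.005,0,0,0.03]
    - [0,0,-0.005,0,0,0.07]
    - [0,0,-0.005,0,0,0.108]
    - [0,0,-0.005,0,0,0.108]

```text
clock: 5.65
tcp_pos: [0.5472, 0.041, 0.086]
orientation: [2.346, 2.09, 0.001]
contact_force: [-0.4, -0.0, 1.3]
grip_width: 0.0336
gripper_force: 20.6
```

Call:
apply_moves:
  rows:
    - [0.05,0.03,0,0,0,0]
    - [0.13,0.07,0,0,0,0]
    - [0.21,0.11,0,0,0,0]
    - [0.27,0.145,0,0,0,0]
    - [0.29,0.155,0,0,0,0]

```text
clock: 6.28
tcp_pos: [0.5949, 0.1095, 0.0859]
orientation: [2.344, 2.091, 0.0]
contact_force: [-5.6, -6.0, 9.2]
grip_width: 0.0337
gripper_force: 21.6
```

```bash
python3 - <<'E'
from h import *
o=r.get_obs(); print({k:np.round(o[k],4) for k in('grip_width','gripper_force','contact_force','moment','tcp_pos')})
c=np.load('chuck.npy');print(R.from_euler('z',-c[2]).apply([*(o['tcp_pos'][:2]-c[:2]),0]))
ims=[]
for n,(u,v) in(('scene',(345,195)),('top',(300,195))):
    f=r.grab_frame(n); ims.append(cv2.resize(f['pixels'][v-45:v+45,u-50:u+50],None,fx=6,fy=6,interpolation=cv2.INTER_CUBIC))
cv2.imwrite('pics/e0.png',cv2.resize(np.vstack(ims),None,fx=.55,fy=.55,interpolation=3)[:,:,::-1])
E
```

```text
{'grip_width': np.float64(0.0337), 'gripper_force': np.float64(21.569), 'contact_force': array([-5.5719, -6.0347,  9.188 ]), 'moment': array([-1.153 ,  1.0647,  0.089 ]), 'tcp_pos': array([0.5949, 0.1095, 0.0859])}
[0.04882884 0.06040187 0.        ]
```

View pics/e0.png

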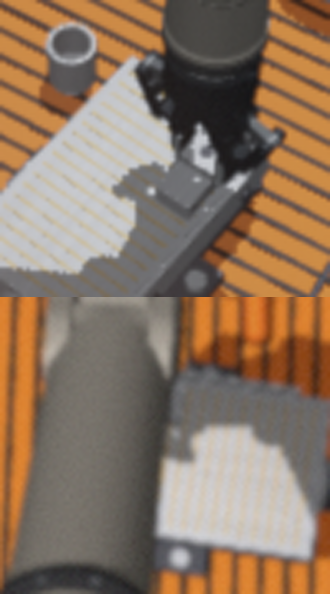

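The jaw is carried close to the corner with the fingers above the rail. I'll settle and then read the force.

Call:
apply_moves:
  rows:
    - [0,0,0,0,0,0]
    - [0,0,0,0,0,0]

```text
clock: 6.62
tcp_pos: [0.5951, 0.1097, 0.086]
orientation: [2.345, 2.09, 0.004]
contact_force: [1.5, 2.0, 3.3]
grip_width: 0.0336
gripper_force: 20.9
```

Call:
apply_moves:
  rows:
    - [0,0,-0.004,0,0,0]
    - [0,0,-0.004,0,0,0]

```text
clock: 6.88
tcp_pos: [0.5933, 0.1086, 0.086]
orientation: [-2.345, -2.089, 0.001]
contact_force: [0.5, 1.5, -1.5]
grip_width: 0.0335
gripper_force: 20.6
```

Call:
apply_moves:
  rows:
    - [0,0.004,0,0,0,0]
    - [0,0.008,0,0,0,0]
    - [0,0.008,0,0,0,0]

```text
clock: 7.25
tcp_pos: [0.5955, 0.1076, 0.0861]
orientation: [-2.347, -2.089, 0.002]
contact_force: [0.8, 1.1, -5.2]
grip_width: 0.0335
gripper_force: 20.4
```

Call:
apply_moves:
  rows:
    - [0,0.004,0.002,0,0,0]
    - [0,0.008,0.002,0,0,0]
    - [0,0.012,0.002,0,0,0]
    - [0,0.012,0.002,0,0,0]

```text
clock: 7.75
tcp_pos: [0.5992, 0.1076, 0.086]
orientation: [2.346, 2.089, 0.0]
contact_force: [0.1, -0.0, -4.6]
grip_width: 0.0335
gripper_force: 20.5
```

Call:
apply_moves:
  rows:
    - [0,0.004,0,0,0,0]
    - [0,0.004,0,0,0,0]
    - [0,0.008,0,0,0,0]
    - [0,0.008,0,0,0,0]

```text
clock: 8.25
tcp_pos: [0.601, 0.1075, 0.086]
orientation: [2.346, 2.089, 0.0]
contact_force: [-0.5, -0.2, -5.5]
grip_width: 0.0334
gripper_force: 20.5
```

Call:
apply_moves:
  rows:
    - [0,0.004,0.002,0,0,0]
    - [0,0.004,0.002,0,0,0]
    - [0,0.006,0.002,0,0,0]
    - [0,0.006,0.002,0,0,0]

```text
clock: 8.75
tcp_pos: [0.6023, 0.1074, 0.086]
orientation: [-2.346, -2.089, -0.0]
contact_force: [-4.9, 0.9, 4.5]
grip_width: 0.0333
gripper_force: 21.6
```

Call:
apply_moves:
  rows:
    - [0,0.003,0,0,0,0]
    - [0,0.003,0,0,0,0]
    - [0,0.005,0,0,0,0]
    - [0,0.005,0,0,0,0]

```text
clock: 9.25
tcp_pos: [0.6035, 0.1073, 0.086]
orientation: [-2.346, -2.089, -0.0]
contact_force: [-5.0, 0.5, 5.7]
grip_width: 0.0335
gripper_force: 21.6
```

Call:
apply_moves:
  rows:
    - [0,0.003,-0.001,0,0,0]
    - [0,0.003,-0.001,0,0,0]
    - [0,0.005,-0.001,0,0,0]
    - [0,0.005,-0.001,0,0,0]

```text
clock: 9.75
tcp_pos: [0.6048, 0.1071, 0.0859]
orientation: [-2.346, -2.089, -0.0]
contact_force: [-5.1, 0.3, 5.0]
grip_width: 0.0336
gripper_force: 21.6
```

Call:
apply_moves:
  rows:
    - [0,0.002,0,0,0,0]
    - [0,0.002,0,0,0,0]
    - [0,0.004,0,0,0,0]
    - [0,0.004,0,0,0,0]

```text
clock: 10.25
tcp_pos: [0.6049, 0.1071, 0.086]
orientation: [-2.345, -2.088, 0.002]
contact_force: [-7.5, 0.3, 8.5]
grip_width: 0.0338
gripper_force: 22.0
```

Back rail contact is at chuck x ≈ 59 mm, as expected. I ease off slightly and slide along to the end rail.

Call:
apply_moves:
  rows:
    - [0,-0.003,-0.001,0,0,0]
    - [0.004,-0.003,-0.001,0,0,0]
    - [0.01,-0.003,-0.001,0,0,0]
    - [0.016,-0.003,-0.001,0,0,0]
    - [0.016,-0.003,-0.001,0,0,0]

```text
clock: 10.88
tcp_pos: [0.6053, 0.1081, 0.086]
orientation: [2.348, 2.085, -0.004]
contact_force: [-4.5, -5.2, 4.8]
grip_width: 0.0336
gripper_force: 21.5
```

Call:
apply_moves:
  rows:
    - [0.004,0,0,0,0,0]
    - [0.008,0,0,0,0,0]
    - [0.008,0,0,0,0,0]

```text
clock: 11.25
tcp_pos: [0.6055, 0.1095, 0.086]
orientation: [2.348, 2.084, -0.004]
contact_force: [-5.8, -6.3, 3.6]
grip_width: 0.034
gripper_force: 21.6
```

Call:
apply_moves:
  rows:
    - [0.004,0,0,0,0,0]
    - [0.006,0,0,0,0,0]
    - [0.006,0,0,0,0,0]

```text
clock: 11.62
tcp_pos: [0.6056, 0.1109, 0.0859]
orientation: [2.348, 2.084, -0.005]
contact_force: [-6.0, -5.7, 4.4]
grip_width: 0.034
gripper_force: 21.5
```

Call:
apply_moves:
  rows:
    - [0.004,0,0,0,0,0]
    - [0.008,0,0,0,0,0]
    - [0.008,0,0,0,0,0]

```text
clock: 12.0
tcp_pos: [0.6059, 0.1129, 0.0859]
orientation: [2.348, 2.084, -0.004]
contact_force: [-5.5, -7.3, 5.3]
grip_width: 0.0335
gripper_force: 21.5
```

Call:
apply_moves:
  rows:
    - [0.004,0,0,0,0,0]
    - [0.006,0,0,0,0,0]
    - [0.006,0,0,0,0,0]

```text
clock: 12.38
tcp_pos: [0.6061, 0.1144, 0.086]
orientation: [2.348, 2.084, -0.004]
contact_force: [-5.3, -6.3, 4.5]
grip_width: 0.0337
gripper_force: 21.5
```

Call:
apply_moves:
  rows:
    - [0.004,0,0,0,0,0]
    - [0.006,0,0,0,0,0]
    - [0.006,0,0,0,0,0]

```text
clock: 12.75
tcp_pos: [0.6062, 0.1152, 0.086]
orientation: [2.348, 2.083, -0.005]
contact_force: [-4.7, -7.5, 4.4]
grip_width: 0.0336
gripper_force: 21.6
```

Call:
apply_moves:
  rows:
    - [0.002,0,0,0,0,0]
    - [0.004,0,0,0,0,0]
    - [0.004,0,0,0,0,0]

```text
clock: 13.12
tcp_pos: [0.6062, 0.1152, 0.0859]
orientation: [2.348, 2.083, -0.007]
contact_force: [-6.2, -9.5, 6.3]
grip_width: 0.0335
gripper_force: 21.7
```

Call:
apply_moves:
  rows:
    - [0.002,0,0,0,0,0]
    - [0.004,0,0,0,0,0]
    - [0.004,0,0,0,0,0]

```text
clock: 13.5
tcp_pos: [0.6062, 0.1152, 0.086]
orientation: [2.348, 2.082, -0.008]
contact_force: [-6.7, -11.5, 6.5]
grip_width: 0.0334
gripper_force: 21.7
```

Contact with both rails. I relax the load, then open the fingers.

Call:
apply_moves:
  rows:
    - [-0.006,-0.001,0,0,0,0]
    - [-0.012,-0.002,0,0,0,0]
    - [-0.012,-0.002,0,0,0,0]

```text
clock: 13.88
tcp_pos: [0.6062, 0.1152, 0.086]
orientation: [2.347, 2.084, -0.003]
contact_force: [-3.6, -6.3, 1.8]
grip_width: 0.0336
gripper_force: 21.3
```

Call:
apply_moves:
  rows:
    - [0,0,-0.004,0,0,0]
    - [0,0,-0.012,0,0,0]
    - [0,0,-0.012,0,0,0]
  claw: 0.58

```text
clock: 14.25
tcp_pos: [0.6067, 0.119, 0.0894]
orientation: [2.345, 2.089, 0.002]
contact_force: [0.2, 0.6, 0.7]
grip_width: 0.0495
gripper_force: 0.0
```

```bash
python3 - <<'E'
from h import *
o=r.get_obs(); print({k:np.round(o[k],4) for k in('clock','grip_width','contact_force','tcp_pos','orientation')})
Y=R.from_rotvec(o['orientation']).as_matrix()[:,1]; print(np.degrees(np.arctan2(Y[1],Y[0])))
u,v=352,190
f=r.grab_frame('scene'); cv2.imwrite('pics/g0.png',cv2.resize(f['pixels'][v-40:v+40,u-50:u+50],None,fx=7,fy=7,interpolation=cv2.INTER_CUBIC)[:,:,::-1])
E
```

```text
{'clock': np.float64(14.25), 'grip_width': np.float64(0.0495), 'contact_force': array([0.1781, 0.6246, 0.6644]), 'tcp_pos': array([0.6067, 0.119 , 0.0894]), 'orientation': array([2.3452e+00, 2.0894e+00, 2.3000e-03])}
-6.601804874018364
```

View pics/g0.png

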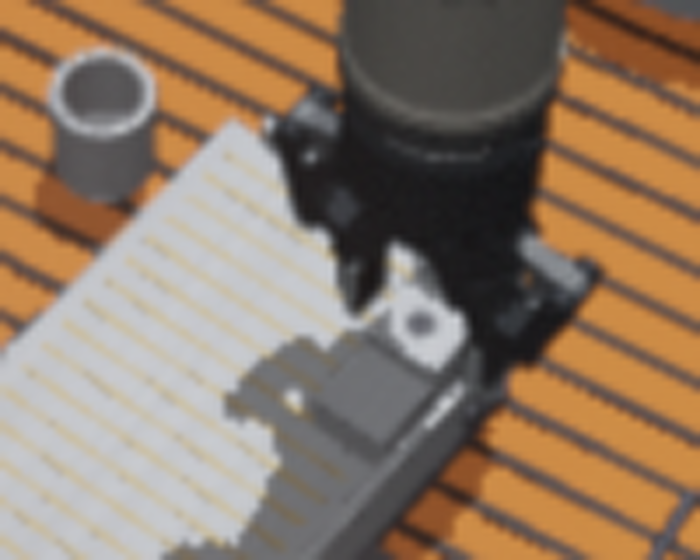

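The jaw sits in the corner and the far finger is over the rail. I'll now square it with a light side push from the near finger.

Call:
apply_moves:
  rows:
    - [0,0.008,0,0,0,0]
    - [0,0.016,0,0,0,0]
    - [0,0.022,0,0,0,0]
    - [0,0.026,0,0,0,0]
    - [0,0.026,0,0,0,0]

```text
clock: 14.92
tcp_pos: [0.6125, 0.1176, 0.089]
orientation: [2.346, 2.089, 0.0]
contact_force: [0.5, 0.1, 0.0]
grip_width: 0.0497
gripper_force: 0.0
```

Call:
apply_moves:
  rows:
    - [0,0.004,0,0,0,0]
    - [0,0.006,0,0,0,0]
    - [0,0.006,0,0,0,0]

```text
clock: 15.3
tcp_pos: [0.6139, 0.1175, 0.0891]
orientation: [-2.346, -2.089, -0.0]
contact_force: [-0.3, 0.9, -0.5]
grip_width: 0.0499
gripper_force: 0.0
```

Call:
apply_moves:
  rows:
    - [0,0.003,0,0,0,0]
    - [0,0.003,0,0,0,0]

```text
clock: 15.55
tcp_pos: [0.6143, 0.1175, 0.0889]
orientation: [-2.346, -2.089, 0.001]
contact_force: [-1.5, 0.3, 0.9]
grip_width: 0.0497
gripper_force: 0.7
```

Call:
apply_moves:
  rows:
    - [0,0.003,0,0,0,0]
    - [0,0.003,0,0,0,0]

```text
clock: 15.8
tcp_pos: [0.6143, 0.1175, 0.0888]
orientation: [-2.345, -2.088, 0.002]
contact_force: [-4.9, 0.8, 3.1]
grip_width: 0.0494
gripper_force: 2.6
```

Call:
apply_moves:
  rows:
    - [0,0.003,0,0,0,0]
    - [0,0.003,0,0,0,0]

```text
clock: 16.05
tcp_pos: [0.6144, 0.1175, 0.0886]
orientation: [-2.344, -2.088, 0.004]
contact_force: [-7.4, 0.3, 4.2]
grip_width: 0.0495
gripper_force: 3.5
```

Call:
apply_moves:
  rows:
    - [0,0.003,0,0,0,0]
    - [0,0.003,0,0,0,0]

```text
clock: 16.3
tcp_pos: [0.6144, 0.1175, 0.0885]
orientation: [-2.343, -2.087, 0.006]
contact_force: [-8.8, 0.7, 4.7]
grip_width: 0.0495
gripper_force: 4.4
```

Firm at 9 N with no motion, so the jaw is flush on the back rail. I'll retreat up and go to the low end for a light end push.

Call:
apply_moves:
  rows:
    - [0,-0.03,0,0,0,0]
    - [0,-0.04,-0.05,0,0,0]
    - [0,-0.04,-0.2,0,0,0]
    - [-0.15,-0.04,-0.25,0,0,0]
    - [-0.3,-0.04,-0.25,0,0,0]

```text
clock: 16.92
tcp_pos: [0.6002, 0.0432, 0.1542]
orientation: [2.343, 2.088, 0.007]
contact_force: [-0.9, -0.9, -0.2]
grip_width: 0.0493
gripper_force: 0.0
```

Call:
apply_moves:
  rows:
    - [0,0,0,0,0,0]
    - [0,0,0,0,0,0]
    - [0,0,0,0,0,0]
  claw: 0

```text
clock: 17.3
tcp_pos: [0.5986, 0.0454, 0.1516]
orientation: [-2.344, -2.091, -0.001]
contact_force: [0.4, 0.2, 0.0]
grip_width: -0.0
gripper_force: 0.0
```

```bash
python3 - <<'E'
from h import *
c=np.load('chuck.npy')
o=r.get_obs(); print({k:np.round(o[k],4) for k in('clock','grip_width','tcp_pos')})
plan([(ch(c,.054,-.008,.12),-6.7),(ch(c,.054,-.008,.084),-6.7)])
u,v=350,195
f=r.grab_frame('scene'); cv2.imwrite('pics/g1.png',cv2.resize(f['pixels'][v-35:v+35,u-45:u+45],None,fx=8,fy=8,interpolation=cv2.INTER_CUBIC)[:,:,::-1])
E
```

```text
{'clock': np.float64(17.3), 'grip_width': np.float64(-0.0), 'tcp_pos': array([0.5986, 0.0454, 0.1516])}
[-0.021, -0.024, 0.127, 0.0, -0.0, 0.002]
[0.0, 0.0, 0.144, 0.0, 0.0, 0.0]
```

View pics/g1.png

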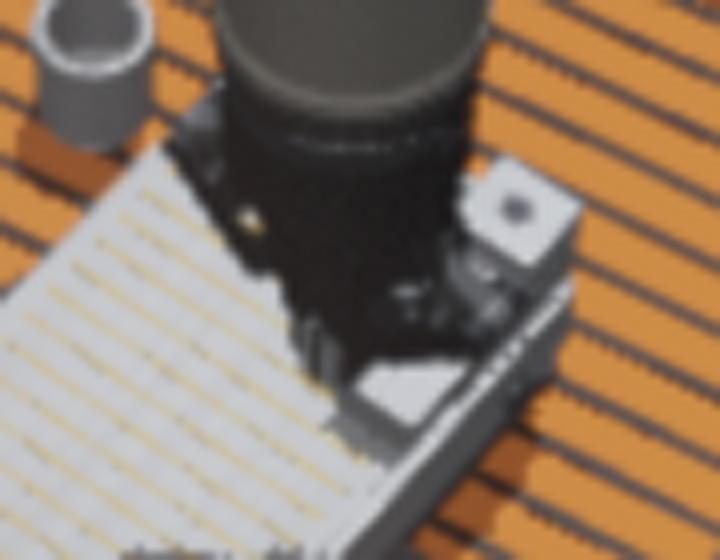

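The jaw lies parallel to and against the back rail, low end at about (410,400). I'm descending with shut fingers in front of its low end.

Call:
apply_moves:
  rows:
    - [-0.021,-0.024,0.08,0,0,0]
    - [-0.021,-0.024,0.2,0,0,0]
    - [-0.021,-0.024,0.26,0,0,0]
    - [-0.021,-0.024,0.271,0,0,0]
    - [-0.021,-0.024,0.271,0,0,0]

```text
clock: 17.98
tcp_pos: [0.5923, 0.0394, 0.0843]
orientation: [2.346, 2.089, 0.001]
contact_force: [-0.4, -0.7, 0.3]
grip_width: -0.0001
gripper_force: 0.0
```

Call:
apply_moves:
  rows:
    - [0.016,0,0,0,0,0]
    - [0.032,0,0,0,0,0]
    - [0.044,0,0,0,0,0]
    - [0.056,0,0,0,0,0]
    - [0.056,0,0,0,0,0]

```text
clock: 18.6
tcp_pos: [0.5933, 0.0536, 0.0838]
orientation: [-2.346, -2.09, -0.0]
contact_force: [0.0, 0.4, 0.1]
grip_width: -0.0001
gripper_force: 0.0
```

Call:
apply_moves:
  rows:
    - [0.004,0,0,0,0,0]
    - [0.008,0,0,0,0,0]
    - [0.008,0,0,0,0,0]

```text
clock: 18.98
tcp_pos: [0.5936, 0.0552, 0.0838]
orientation: [-2.346, -2.089, -0.0]
contact_force: [-0.9, -1.0, -0.6]
grip_width: 0.0002
gripper_force: 0.0
```

Call:
apply_moves:
  rows:
    - [0.004,0,0,0,0,0]
    - [0.008,0,0,0,0,0]
    - [0.008,0,0,0,0,0]

```text
clock: 19.35
tcp_pos: [0.5938, 0.0573, 0.0838]
orientation: [-2.346, -2.089, -0.0]
contact_force: [0.3, -0.2, -0.1]
grip_width: -0.0002
gripper_force: 0.0
```

Call:
apply_moves:
  rows:
    - [0.004,0,0,0,0,0]
    - [0.008,0,0,0,0,0]
    - [0.008,0,0,0,0,0]

```text
clock: 19.73
tcp_pos: [0.594, 0.0593, 0.0838]
orientation: [-2.346, -2.089, -0.0]
contact_force: [-0.4, -0.4, 0.5]
grip_width: -0.0
gripper_force: 0.0
```

Call:
apply_moves:
  rows:
    - [0.004,0,0,0,0,0]
    - [0.006,0,0,0,0,0]
    - [0.006,0,0,0,0,0]

```text
clock: 20.1
tcp_pos: [0.5942, 0.0602, 0.0838]
orientation: [2.346, 2.089, -0.001]
contact_force: [-0.5, -1.0, 1.0]
grip_width: 0.0
gripper_force: 0.9
```

Call:
apply_moves:
  rows:
    - [0.004,0,0,0,0,0]
    - [0.004,0,0,0,0,0]

```text
clock: 20.35
tcp_pos: [0.5941, 0.0603, 0.0838]
orientation: [2.347, 2.087, -0.002]
contact_force: [-1.5, -5.4, 0.6]
grip_width: 0.0003
gripper_force: 2.6
```

Call:
apply_moves:
  rows:
    - [0.004,0,0,0,0,0]
    - [0.004,0,0,0,0,0]

```text
clock: 20.6
tcp_pos: [0.5941, 0.0603, 0.0838]
orientation: [2.347, 2.086, -0.003]
contact_force: [-1.8, -6.7, 1.7]
grip_width: 0.0
gripper_force: 3.6
```

Call:
apply_moves:
  rows:
    - [0.004,0,0,0,0,0]
    - [0.004,0,0,0,0,0]

```text
clock: 20.85
tcp_pos: [0.5941, 0.0603, 0.0838]
orientation: [2.347, 2.085, -0.004]
contact_force: [-1.5, -8.5, 1.6]
grip_width: 0.0002
gripper_force: 4.6
```

Call:
apply_moves:
  rows:
    - [-0.02,0,0,0,0,0]
    - [-0.06,0,0,0,0,0]
    - [-0.1,-0.04,-0.1,0,0,0]
    - [-0.2,-0.12,-0.3,0,0,0]
    - [-0.35,-0.2,-0.45,0,0,0]

```text
clock: 21.48
tcp_pos: [0.5349, -0.0171, 0.1979]
orientation: [2.343, 2.092, 0.003]
contact_force: [-0.6, -0.4, 0.4]
grip_width: -0.0
gripper_force: 0.0
```

```bash
python3 - <<'E'
from h import *
c=np.load('chuck.npy')
o=r.get_obs(); print({k:np.round(o[k],4) for k in('clock','tcp_pos','joints')})
for n in('scene','top'):
    f=r.grab_frame(n)
    for t,z in(('jaw_center',.094),('lever_knob',.096)):
        for l in r.landmark_of(f,t)[:1]:
            w=onz(f,l['point'],z); print(t,l['conf'],w.round(4),R.from_euler('z',-c[2]).apply([*(w[:2]-c[:2]),0]).round(4))
# tool y along chuck y => yaw 83.3 or -96.7
k=ch(c,-.1039,-.166,.0)
for yaw in(83.3,-96.7): print(yaw);plan([((.45,-.05,.2),yaw),((k[0],k[1],.14),yaw)])
E
```

```text
{'clock': np.float64(21.475), 'tcp_pos': array([ 0.5349, -0.0171,  0.1979]), 'joints': array([-0.5472,  0.3138,  0.5681,  1.9557, -0.2101,  0.9281,  0.0121])}
jaw_center 0.86 [0.6101 0.1335 0.094 ] [0.0611 0.0861 0.    ]
lever_knob 0.93 [ 0.4173 -0.1053  0.096 ] [-0.1025 -0.1737  0.    ]
jaw_center 0.76 [0.6022 0.1163 0.094 ] [0.0553 0.068  0.    ]
lever_knob 0.77 [ 0.4187 -0.0983  0.096 ] [-0.1018 -0.1666  0.    ]
83.3
[-0.172, -0.321, -0.017, -0.0, -0.001, -0.998]
[0.11, -0.204, 0.24, 0.0, 0.0, 0.0]
-96.7
[-0.172, -0.321, -0.017, -0.001, 0.0, 1.002]
[-0.11, 0.204, 0.24, 0.0, 0.0, 0.0]
```

The jaw has firm contact at both rails. Next is the lever: grip the knob across the swing plane, with the tool tilted 20° because the knob is near minimum reach.

```bash
cat >> h.py <<'E'
def knob(c,phi,tilt,back=0): # TCP world for grasp point at knob at lever angle phi(deg)
    a=np.radians(phi);t=np.radians(tilt);d=.019-back
    return ch(c,.12*np.cos(a)-d*np.sin(t),-.166,.036+.12*np.sin(a)-d*np.cos(t))
E
python3 - <<'E'
from h import *
c=np.load('chuck.npy'); c[:2]+=[.001,-.0015]
plan([((.48,-.07,.2),38),(knob(c,150,20,.075),83.3,20),(knob(c,150,20),83.3,20)])
E
```

```text
[-0.238, -0.193, -0.017, -0.0, -0.001, -0.495]
[0.008, -0.213, 0.206, 0.088, 0.21, -0.498]
[-0.0, 0.0, 0.3, 0.0, 0.0, 0.0]
```

Call:
apply_moves:
  rows:
    - [-0.238,-0.193,-0.017,0,0,-0.495]
    - [-0.238,-0.193,-0.017,0,0,-0.495]
    - [-0.238,-0.193,-0.017,0,0,-0.495]
    - [-0.238,-0.193,-0.017,0,0,-0.495]
    - [-0.238,-0.193,-0.017,0,0,-0.495]
  claw: 0.75

```text
clock: 22.4
tcp_pos: [0.4799, -0.0702, 0.1996]
orientation: [-1.377, -2.822, 0.001]
contact_force: [0.4, -0.5, -0.6]
grip_width: 0.0638
gripper_force: 0.0
```

Call:
apply_moves:
  rows:
    - [0.008,-0.213,0.206,0.088,0.21,-0.498]
    - [0.008,-0.213,0.206,0.088,0.21,-0.498]
    - [0.008,-0.213,0.206,0.088,0.21,-0.498]
    - [0.008,-0.213,0.206,0.088,0.21,-0.498]
    - [0.008,-0.213,0.206,0.088,0.21,-0.498]

```text
clock: 23.02
tcp_pos: [0.4371, -0.1017, 0.1481]
orientation: [-0.163, -2.786, -0.028]
contact_force: [0.3, 0.2, 0.3]
grip_width: 0.0641
gripper_force: 0.0
```

Call:
apply_moves:
  rows:
    - [0,0,0,0,0,0]
    - [0,0,0,0,0,0]

```text
clock: 23.28
tcp_pos: [0.4364, -0.102, 0.1486]
orientation: [-0.17, -2.788, -0.028]
contact_force: [0.3, -0.4, -0.3]
grip_width: 0.064
gripper_force: 0.0
```

```bash
python3 - <<'E'
from h import *
c=np.load('chuck.npy'); c[:2]+=[.001,-.0015]
o=r.get_obs(); print({k:np.round(o[k],4) for k in('clock','tcp_pos','joints','grip_width','contact_force')}); print(knob(c,150,20,.075))
plan([(knob(c,150,20),83.3,20)])
ims=[]
for n,(u,v) in(('scene',(270,225)),('top',(355,230))):
    f=r.grab_frame(n); ims.append(cv2.resize(f['pixels'][v-35:v+35,u-45:u+45],None,fx=7,fy=7,interpolation=cv2.INTER_CUBIC)[:,:390])
    l=r.landmark_of(f,'lever_knob'); print(l[:1])
    if l: print(onz(f,l[0]['point'],.096))
cv2.imwrite('pics/k0.png',np.hstack(ims)[:,:,::-1])
E
```

```text
{'clock': np.float64(23.275), 'tcp_pos': array([ 0.4364, -0.102 ,  0.1486]), 'joints': array([-0.154 ,  0.4228,  0.317 ,  1.9458, -0.1251,  1.1458,  1.6801]), 'grip_width': np.float64(0.064), 'contact_force': array([ 0.3347, -0.4409, -0.2643])}
[ 0.43674396 -0.10121476  0.14862279]
[-0.001, 0.003, 0.3, 0.0, 0.0, -0.003]
[{'point': [260.1, 225.7], 'conf': 0.77}]
[ 0.42045242 -0.09883095  0.096     ]
[]
```

View pics/k0.png

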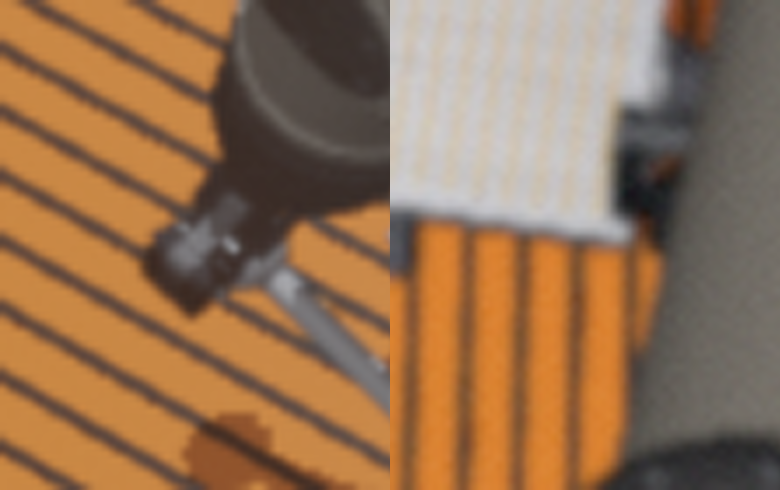

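The gripper (left view) is over the knob, with the rod running off between the fingers. I'm descending along the tool axis.

Call:
apply_moves:
  rows:
    - [0,0.002,0.08,0,0,0]
    - [0,0.002,0.16,0,0,0]
    - [0,0.002,0.24,0,0,0]
    - [0,0.002,0.29,0,0,0]
    - [0,0.002,0.3,0,0,0]

```text
clock: 24.1
tcp_pos: [0.4109, -0.0986, 0.0783]
orientation: [-0.166, -2.788, -0.028]
contact_force: [0.5, -0.4, 0.1]
grip_width: 0.0641
gripper_force: 0.0
```

Call:
apply_moves:
  rows:
    - [0,0,0,0,0,0]
    - [0,0,0,0,0,0]
    - [0,0,0,0,0,0]
    - [0,0,0,0,0,0]
    - [0,0,0,0,0,0]
  claw: 0.2
  newtons: 50

```text
clock: 24.72
tcp_pos: [0.4123, -0.0975, 0.0794]
orientation: [-0.165, -2.79, -0.031]
contact_force: [-0.5, 3.5, 5.0]
grip_width: 0.0313
gripper_force: 49.0
```

```bash
python3 - <<'E'
from h import *
c=np.load('chuck.npy'); c[:2]+=[.001,-.0015]
o=r.get_obs(); print({k:np.round(o[k],4) for k in('clock','tcp_pos','grip_width','contact_force','moment')})
print(knob(c,150,20))
q=Rt(83.3,20)
p0=knob(c,150,20)
for phi in range(145,10,-5): print(phi,(q.inv().apply(knob(c,phi,20)-p0)/.25).round(3).tolist())
E
```

```text
{'clock': np.float64(24.725), 'tcp_pos': array([ 0.4123, -0.0975,  0.0794]), 'grip_width': np.float64(0.0313), 'contact_force': array([-0.4672,  3.5122,  5.013 ]), 'moment': array([ 0.8628, -0.0251, -0.4534])}
[ 0.41126852 -0.09821436  0.07814584]
145 [-0.009, -0.0, -0.041]
140 [-0.022, -0.0, -0.081]
135 [-0.038, -0.0, -0.12]
130 [-0.057, -0.0, -0.157]
125 [-0.08, -0.0, -0.192]
120 [-0.105, -0.0, -0.225]
115 [-0.133, -0.0, -0.256]
110 [-0.164, -0.0, -0.284]
105 [-0.197, -0.0, -0.31]
100 [-0.233, -0.0, -0.332]
95 [-0.27, -0.0, -0.352]
90 [-0.309, -0.0, -0.368]
85 [-0.348, -0.0, -0.38]
80 [-0.389, -0.0, -0.389]
75 [-0.431, -0.0, -0.395]
70 [-0.473, -0.0, -0.397]
65 [-0.515, -0.0, -0.395]
60 [-0.556, -0.0, -0.389]
55 [-0.597, -0.0, -0.38]
50 [-0.637, -0.0, -0.368]
45 [-0.676, -0.0, -0.352]
40 [-0.713, -0.0, -0.332]
35 [-0.748, -0.0, -0.31]
30 [-0.781, -0.0, -0.284]
25 [-0.812, -0.0, -0.256]
20 [-0.84, -0.0, -0.225]
15 [-0.866, -0.0, -0.192]
```

The width is 31 mm on a 34 mm ball, so the grip may be slightly off the equator. I'll release a little, go 5 mm deeper and re-grip to compare.

Call:
apply_moves:
  rows:
    - [0,0,0,0,0,0]
    - [0,0,0,0,0,0]
    - [0,0,0.02,0,0,0]
    - [0,0,0.02,0,0,0]
  claw: 0.5

```text
clock: 25.22
tcp_pos: [0.4091, -0.0986, 0.0735]
orientation: [-0.166, -2.788, -0.028]
contact_force: [-1.1, 0.3, -0.2]
grip_width: 0.0431
gripper_force: 0.0
```

Call:
apply_moves:
  rows:
    - [0,0,0,0,0,0]
    - [0,0,0,0,0,0]
    - [0,0,0,0,0,0]
    - [0,0,0,0,0,0]
    - [0,0,0,0,0,0]
  claw: 0.2

```text
clock: 25.85
tcp_pos: [0.4096, -0.0972, 0.074]
orientation: [-0.165, -2.788, -0.031]
contact_force: [-1.8, 4.9, 4.1]
grip_width: 0.0317
gripper_force: 49.1
```

The grip is about the same, so it's sound. I start the swing.

Call:
apply_moves:
  rows:
    - [-0.009,0,-0.041,0,0,0]
    - [-0.022,0,-0.081,0,0,0]
    - [-0.038,0,-0.12,0,0,0]
    - [-0.057,0,-0.157,0,0,0]
    - [-0.08,0,-0.192,0,0,0]

```text
clock: 26.48
tcp_pos: [0.4447, -0.1015, 0.112]
orientation: [-0.164, -2.788, -0.03]
contact_force: [2.9, 5.9, -5.3]
grip_width: 0.0314
gripper_force: 50.8
```

```bash
python3 - <<'E'
from h import *
o=r.get_obs(); print({k:np.round(o[k],4) for k in('clock','tcp_pos','orientation','grip_width','contact_force','moment')})
f=r.grab_frame('scene'); l=r.landmark_of(f,'lever_knob'); print(l[:1])
c=np.load('chuck.npy'); print([(a,proj(f,knob(c,a,0,.019))[0].round(1)) for a in(150,140,130,120)])
E
```

```text
{'clock': np.float64(26.475), 'tcp_pos': array([ 0.4447, -0.1015,  0.112 ]), 'orientation': array([-0.1642, -2.788 , -0.0299]), 'grip_width': np.float64(0.0314), 'contact_force': array([ 2.8981,  5.9056, -5.3306]), 'moment': array([ 1.0315, -1.0474, -0.473 ])}
[{'point': [330.8, 221.1], 'conf': 0.72}]
[(150, array([259.2, 224.7])), (140, array([261.8, 224.1])), (130, array([265.4, 224.5])), (120, array([269.9, 225.9]))]
```

The knob follows the arc exactly: TCP moved (35, 38) mm, matching the model. I continue the swing.

Call:
apply_moves:
  rows:
    - [-0.025,0.004,-0.033,0,0,0]
    - [-0.053,0.004,-0.064,0,0,0]
    - [-0.084,0.004,-0.092,0,0,0]
    - [-0.117,0.004,-0.118,0,0,0]
    - [-0.153,0.004,-0.14,0,0,0]

```text
clock: 27.2
tcp_pos: [0.4929, -0.1074, 0.1315]
orientation: [-0.165, -2.789, -0.028]
contact_force: [0.4, -0.4, -15.8]
grip_width: 0.0305
gripper_force: 50.7
```

Call:
apply_moves:
  rows:
    - [-0.037,0,-0.02,0,0,0]
    - [-0.076,0,-0.036,0,0,0]
    - [-0.115,0,-0.048,0,0,0]
    - [-0.156,0,-0.057,0,0,0]
    - [-0.198,0,-0.063,0,0,0]

```text
clock: 27.82
tcp_pos: [0.5446, -0.1137, 0.1301]
orientation: [-0.166, -2.789, -0.028]
contact_force: [0.7, -0.2, -0.5]
grip_width: 0.0171
gripper_force: 0.0
```

Call:
apply_moves:
  rows:
    - [-0.042,0,-0.002,0,0,0]
    - [-0.084,0,0,0,0,0]
    - [-0.125,0,0.006,0,0,0]
    - [-0.166,0,0.015,0,0,0]
    - [-0.206,0,0.027,0,0,0]

```text
clock: 28.45
tcp_pos: [0.5901, -0.119, 0.1054]
orientation: [-0.166, -2.788, -0.028]
contact_force: [0.1, 0.0, 0.3]
grip_width: 0.0169
gripper_force: 0.0
```

```bash
python3 - <<'E'
from h import *
c=np.load('chuck.npy')
f=r.grab_frame('scene'); l=r.landmark_of(f,'lever_knob'); print(l[:2])
print([(a,proj(f,knob(c,a,0,.019))[0].round(1)) for a in(70,60,50,40,30)])
E
```

```text
[{'point': [279.3, 228.2], 'conf': 0.91}]
[(70, array([300. , 246.4])), (60, array([306.1, 252.2])), (50, array([311.6, 258. ])), (40, array([316.4, 263.8])), (30, array([320.2, 269.2]))]
```

The knob slipped out near 100°. The lever stays where it was left, so I'll locate it and re-grip deeper and harder.

```bash
python3 - <<'E'
from h import *
c=np.load('chuck.npy'); o=r.get_obs()
ims=[]
for n in('scene','top'):
    f=r.grab_frame(n); l=r.landmark_of(f,'lever_knob'); print(n,[(x['point'],x['conf']) for x in l[:2]])
    print([(a,proj(f,knob(c,a,0,.019))[0].round(1)) for a in(115,110,105,100,95,90)])
    if n=='scene': cv2.imwrite('pics/m0.png',cv2.resize(f['pixels'][200:270,240:340],None,fx=7,fy=7,interpolation=cv2.INTER_CUBIC)[:,:,::-1])
E
```

```text
scene [([275.4, 229.7], 0.62)]
[(115, array([272.4, 227. ])), (110, array([275.2, 228.3])), (105, array([278. , 229.9])), (100, array([281. , 231.7])), (95, array([284.1, 233.7])), (90, array([287.3, 236. ]))]
top []
[(115, array([361.7, 220.5])), (110, array([362.3, 217.1])), (105, array([362.9, 213.6])), (100, array([363.4, 210. ])), (95, array([363.9, 206.5])), (90, array([364.4, 202.9]))]
```

View pics/m0.png

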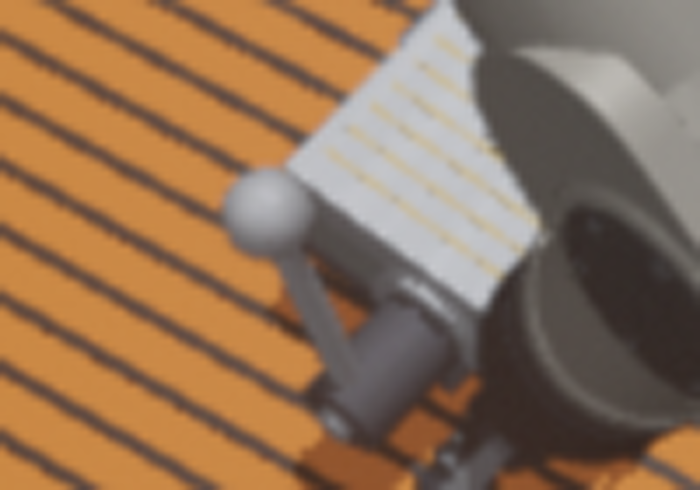

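The knob is at (278,230) px, so the lever stands at about 105°, undisturbed. I retreat upward and come back over it with the tool vertical.

```bash
python3 - <<'E'
from h import *
c=np.load('chuck.npy'); c[:2]+=[.001,-.0007]; b=-.009
o=r.get_obs(); p=np.array(o['tcp_pos'])
plan([((p[0],p[1],.25),83.3,10),(knob(c,105,0,b+.08),83.3,0),(knob(c,105,0,b),83.3,0)])
q=Rt(83.3,0)
for s in(105,80,55,35,20):
    print(s,[(q.inv().apply(knob(c,a,0,b)-knob(c,s,0,b))/.25).round(3).tolist() for a in range(s-5,s-26,-5)])
E
```

```text
[0.197, -0.0, -0.541, -0.0, -0.111, -0.001]
[0.362, 0.002, 0.251, 0.0, -0.111, 0.0]
[0.0, 0.0, 0.32, 0.0, 0.0, 0.0]
105 [[-0.041, -0.0, -0.009], [-0.082, -0.0, -0.015], [-0.124, -0.0, -0.016], [-0.166, -0.0, -0.015], [-0.208, -0.0, -0.009]]
80 [[-0.041, -0.0, 0.009], [-0.081, -0.0, 0.022], [-0.12, -0.0, 0.038], [-0.157, -0.0, 0.057], [-0.192, -0.0, 0.08]]
55 [[-0.033, -0.0, 0.025], [-0.064, -0.0, 0.054], [-0.092, -0.0, 0.085], [-0.118, -0.0, 0.118], [-0.14, -0.0, 0.153]]
35 [[-0.022, -0.0, 0.035], [-0.042, -0.0, 0.072], [-0.058, -0.0, 0.111], [-0.07, -0.0, 0.151], [-0.08, -0.0, 0.192]]
20 [[-0.013, -0.0, 0.04], [-0.022, -0.0, 0.081], [-0.027, -0.0, 0.122], [-0.029, -0.0, 0.164], [-0.027, -0.0, 0.206]]
```

Call:
apply_moves:
  rows:
    - [0.197,0,-0.541,0,-0.111,0]
    - [0.197,0,-0.541,0,-0.111,0]
    - [0.197,0,-0.541,0,-0.111,0]
    - [0.197,0,-0.541,0,-0.111,0]
  claw: 0.75

```text
clock: 29.25
tcp_pos: [0.5902, -0.1189, 0.2516]
orientation: [-0.176, -2.966, -0.015]
contact_force: [0.6, -0.8, -1.2]
grip_width: 0.0641
gripper_force: 0.0
```

Call:
apply_moves:
  rows:
    - [0.362,0.002,0.251,0,-0.111,0]
    - [0.362,0.002,0.251,0,-0.111,0]
    - [0.362,0.002,0.251,0,-0.111,0]
    - [0.362,0.002,0.251,0,-0.111,0]

```text
clock: 29.75
tcp_pos: [0.4905, -0.1063, 0.2032]
orientation: [-0.185, -3.136, 0.001]
contact_force: [0.6, -0.0, 1.2]
grip_width: 0.0642
gripper_force: 0.0
```

Call:
apply_moves:
  rows:
    - [0,0,0.08,0,0,0]
    - [0,0,0.16,0,0,0]
    - [0,0,0.24,0,0,0]
    - [0,0,0.31,0,0,0]
    - [0,0,0.32,0,0,0]

```text
clock: 30.38
tcp_pos: [0.4914, -0.1066, 0.1229]
orientation: [-0.185, -3.135, 0.002]
contact_force: [-0.4, -0.1, 0.2]
grip_width: 0.0641
gripper_force: 0.0
```

Call:
apply_moves:
  rows:
    - [0,0,0,0,0,0]
    - [0,0,0,0,0,0]
    - [0,0,0,0,0,0]
    - [0,0,0,0,0,0]
    - [0,0,0,0,0,0]
  claw: 0.2
  newtons: 100

```text
clock: 31.0
tcp_pos: [0.4913, -0.1072, 0.1249]
orientation: [0.186, 3.133, -0.002]
contact_force: [-0.0, -2.0, 6.0]
grip_width: 0.0308
gripper_force: 98.4
```

Call:
apply_moves:
  rows:
    - [-0.02,0,-0.005,0,0,0]
    - [-0.041,0,-0.009,0,0,0]
    - [-0.061,0,-0.012,0,0,0]
    - [-0.082,0,-0.015,0,0,0]

```text
clock: 31.5
tcp_pos: [0.5085, -0.1093, 0.1279]
orientation: [-0.188, -3.132, -0.0]
contact_force: [-6.5, -2.2, 7.9]
grip_width: 0.0308
gripper_force: 99.7
```

```bash
python3 - <<'E'
from h import *
c=np.load('chuck.npy')
o=r.get_obs(); f=r.grab_frame('scene'); l=r.landmark_of(f,'lever_knob'); print([(x['point'],x['conf']) for x in l[:2]]); print(o['tcp_pos'],o['contact_force'],o['grip_width'])
print([(a,proj(f,knob(c,a,0,.019))[0].round(1)) for a in(105,95,85)])
E
```

```text
[([284.0, 234.0], 0.71), ([292.8, 256.1], 0.66)]
[ 0.50851041 -0.1092824   0.12790109] [-6.51016309 -2.23571013  7.8518057 ] 0.030756070699917936
[(105, array([278. , 229.9])), (95, array([284.1, 233.7])), (85, array([290.5, 238.4]))]
```

Call:
apply_moves:
  rows:
    - [-0.021,0,0,0,0,0]
    - [-0.042,0,-0.001,0,0,0]
    - [-0.063,0,0,0,0,0]
    - [-0.084,0,0,0,0,0]
    - [-0.126,0,0.006,0,0,0]

```text
clock: 32.22
tcp_pos: [0.5401, -0.1134, 0.1253]
orientation: [-0.189, -3.132, 0.001]
contact_force: [-5.7, -3.8, -1.3]
grip_width: 0.0306
gripper_force: 101.9
```

Call:
apply_moves:
  rows:
    - [-0.021,0,0.004,0,0,0]
    - [-0.041,0,0.009,0,0,0]
    - [-0.061,0,0.015,0,0,0]
    - [-0.081,0,0.022,0,0,0]

```text
clock: 32.72
tcp_pos: [0.5601, -0.1159, 0.1199]
orientation: [-0.189, -3.132, 0.002]
contact_force: [-5.6, -3.2, -0.6]
grip_width: 0.0302
gripper_force: 97.5
```

Call:
apply_moves:
  rows:
    - [-0.039,0,0.016,0,0,0]
    - [-0.076,0,0.035,0,0,0]
    - [-0.111,0,0.058,0,0,0]

```text
clock: 33.1
tcp_pos: [0.5885, -0.1182, 0.1051]
orientation: [-0.187, -3.134, 0.0]
contact_force: [-0.1, 0.2, 0.3]
grip_width: 0.0169
gripper_force: 0.0
```

Call:
apply_moves:
  rows:
    - [-0.033,0,0.025,0,0,0]
    - [-0.064,0,0.054,0,0,0]
    - [-0.078,0,0.069,0,0,0]

```text
clock: 33.48
tcp_pos: [0.6001, -0.1212, 0.0891]
orientation: [-0.188, -3.117, -0.002]
contact_force: [-38.2, 5.9, 27.7]
grip_width: 0.0173
gripper_force: 30.2
```

```bash
python3 - <<'E'
from h import *
c=np.load('chuck.npy')
o=r.get_obs(); f=r.grab_frame('scene'); l=r.landmark_of(f,'lever_knob'); print([(x['point'],x['conf']) for x in l[:2]])
print([(a,proj(f,knob(c,a,0,.019))[0].round(1)) for a in(60,50,40,30)])
E
```

```text
[([320.0, 270.3], 0.69), ([193.2, 324.8], 0.46)]
[(60, array([306.1, 252.2])), (50, array([311.6, 258. ])), (40, array([316.4, 263.8])), (30, array([320.2, 269.2]))]
```

The ball popped out and the lever seems to have swung to about 30° (home). I retreat straight up and look.

Call:
apply_moves:
  rows:
    - [0.02,0,-0.04,0,0,0]
    - [0.03,0,-0.14,0,0,0]
    - [0.03,0,-0.3,0,0,0]
    - [0.2,0,-0.5,0,0,0]
    - [0.2,0,-0.5,0,0,0]

```text
clock: 34.2
tcp_pos: [0.5608, -0.115, 0.2181]
orientation: [0.186, 3.128, 0.0]
contact_force: [0.6, -0.6, -0.6]
grip_width: 0.0168
gripper_force: 0.0
```

```bash
python3 - <<'E'
from h import *
c=np.load('chuck.npy')
o=r.get_obs(); f=r.grab_frame('scene'); l=r.landmark_of(f,'lever_knob'); print([(x['point'],x['conf']) for x in l[:2]])
print([(a,proj(f,knob(c,a,0,.019))[0].round(1)) for a in(50,45,40,35,30)])
cv2.imwrite('pics/n0.png',cv2.resize(f['pixels'][165:285,250:400],None,fx=5,fy=5,interpolation=cv2.INTER_CUBIC)[:,:,::-1])
E
```

```text
[([320.5, 268.5], 0.88)]
[(50, array([311.6, 258. ])), (45, array([314.1, 261. ])), (40, array([316.4, 263.8])), (35, array([318.4, 266.6])), (30, array([320.2, 269.2]))]
```

View pics/n0.png

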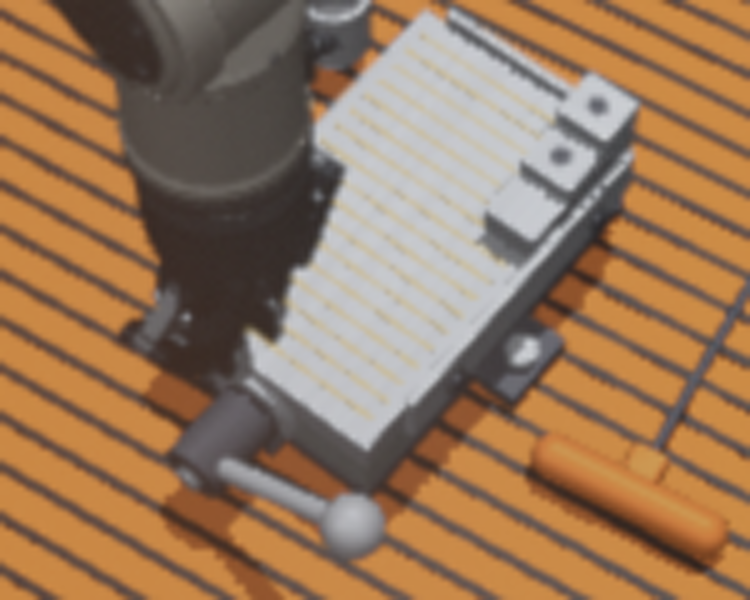

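The knob is at (320,270) px, which matches the on stop (30° predicts 320.2, 269.2). The jaw sits snug in the corner, the bystanders are undisturbed and the gripper is clear. I'm handing in.

```bash
python3 -c "
from h import *
print(r.hand_in())"
```

```text
the job is handed in; nothing more can be done
None
```

I handed the job in at about 34 s: the jaw is snug against both rails (held without moving under an 8–9 N push each way) and the lever is over at its on stop by the last picture. The knob slipped from the grip twice during the swing, and the second time the fingers briefly pressed on the lever with about 47 N; hand-in gave no verdict.

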